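# Square up a seat board and back it with the weight

### The arm

A 7-joint arm with a two-finger parallel gripper is mounted at the origin on the work surface. World frame = base frame: x ahead of the robot, y to its left, z up, the work surface at z = 0. Lengths are in mm, angles in rad, forces in N, time in s.
With the tool pointing down it reaches from about 425 to 925 mm from the base axis. Payload 6.8 kg.
Tool frame: the origin (TCP) lies on the centre line of the jaws, within the pads' length; the fingertips stand r.tip_extent ahead of it and the grasp point (between the pads) lies 5 mm behind it (r.tip_extent is the distance from the TCP to the fingertips, in mm); z points along the fingers, y is the line along which they close (so a half turn about z gives the same grasp; the last joint's range is limited). The gripper opens to 88 mm and grips with 3 to 60 N. Pads are 20 mm wide; open, the fingers measure 115 mm over their backs; the gripper's body (75 mm by 178 mm) begins 61 mm behind the grasp point.
Start: joints at [1.147, 0.477, 0.022, 1.555, -0.011, 1.109, -0.083], TCP at [209.649, -641.634, 236.664] pointing down, gripper open.
Joint ranges: [-2.96, 2.96], [-0.34, 2.1], [-1.41, 1.46], [0.24, 2.44], [-1.37, 4.51], [0.17, 1.92], [-2.96, 2.96]. Speed limits (rad/s): [2.39, 2.39, 3.14, 3.14, 3.14, 3.14, 3.14].

### API

Orientations are given as [roll, pitch, yaw] about the fixed x, y, z axes, in that order (R = Rz(yaw) Ry(pitch) Rx(roll)).
In Python, from plant import r gives the robot as it stands.
- The arm moves only by the tool send_rows, never from a script. Its argument "commands" is a list of rows, each a list of 3 entries, a list of its own where there are three numbers: the shift along the tool's x, y, z in m, then the turn, a rotation vector about the tool's x, y, z in degrees, then the finger opening in m, from 0 to 0.0878. In form: [[[tx, ty, tz], [rx, ry, rz], gripper], ...]. A call has 1 to 8 rows; each row is the pose to reach, as a shift and turn from the pose commanded when the call began, along the tool's axes at that moment; what a row does not reach only later rows make up. A row lasts 1/8 s, in which the tool goes at most 62.5 mm and 10.7 degrees, less where a joint would pass 70% of its speed; a pose out of reach is approached as far as the arm can. A call with a gripper value outside its range is refused whole. The fingers move at their own pace and stop on an object; "force" is the grip in N (left out, the last holds). Time passes only in rows, so rows that repeat a pose let the fingers close. It gives the time, the measured TCP pose, the force, the opening and the grip force at its end, in the units of the state.
- r.sense(): the state, without advancing time (a new reading comes with each control period).
- r.grab_frame(name): name is "scene" or "top"; returns a dict with "color" (420x560x3 uint8, red, green, blue), "fx", "fy", "cx", "cy" (pixels), "camera_from_world" (4x4, takes a point from world to camera coordinates). Camera axes: x right, y down, z forward; pixel columns grow to the right and rows downward; lengths in mm; the calibration is good to about 2 mm. A picture is of the moment at which its call begins. There is no depth.
- r.finish_job(): hands the job in; it is judged then, once.
Trained networks look in a picture, given as the dict that the camera call returned (one of the last four; its "shot" number tells which), for a name from the list of things; names that differ only in an ending like _2 or _b are one class to them, and where a whole thing is asked for, a point or a joint stands for the part that bears it (a point fixed in the world has none). Each returns a list of dicts, best first, with "confidence" (0 to 1); they miss things now and then, are a little off and sometimes report something else, mostly with a low value. They report only what shows in the picture. A call takes as long as a camera call.
- r.search_frame(picture, query): "box" ([centre column, centre row, width, height] in pixels, round what is visible of it).
- r.outline_of(picture, query): "pixels" (420x560 bool, what is visible of it) and "box" ([centre column, centre row, width, height] in pixels, round what is visible of it).
The state is a dict: "clock": time; "joint_pos": joint angles; "dq": joint speeds; "joint_torque": joint torques, N m; "tool_pos": TCP position; "tcp_rot": TCP orientation; "force": force on the tool from outside, world axes, zero at the start; "wrist_torque": the same for the moment, N m; "width": finger opening in mm; "grasp_force": force on a finger pad.
Only numpy, scipy, OpenCV 4.12 (cv2) and the standard library are available. Lean on these libraries where they do the work, as an engineer would, in place of code of your own. Each camera call takes 0.05 s, during which the arm holds its last target. There are 200 camera calls.

### The job

Push the plywood seat board along the table into the inside corner of the aluminium fence, until it is flush against both rails. Then push the round iron weight along the table until it rests against the board's free end (the one opposite the short rail), about half-way along that end, with the board still home. Push only: do not lift or tip the board or the weight, and leave everything else on the table where it is.

Things in the scene. Friction and masses are not known exactly. Their poses are not given: they have to be found in the camera images.
- fence: Fixed L-shaped aluminium squaring fence, 24 mm high, screwed to the table. Origin: the inside corner of the L, on the table top. The long rail's inner face lies in the plane x = 0 of this frame, from y = +30 to -250 mm (rail 30 mm thick, on the +x side); the short rail's inner face lies in y = 0, from x = 0 to -130 mm (rail 30 mm thick, on the +y side). The board belongs in the quarter x < 0, y < 0. The fence's x axis points roughly away from the robot.
- board_center (a point): Centre (half-way up, 9 mm above its underside) of the loose flat plywood seat board, 120 mm along its x, 220 mm along its y, 18 mm thick, about 0.3 kg, with four dark T-nut holes and a blue chalk centre line along y. When it is home its x and y axes are parallel to the fence's and its centre is at x = -60, y = -110 mm in the fence's frame; its free end is then its -y end.
- weight_center (a point): Centre of the loose iron disc weight (half-way up the disc, 11 mm above the table): disc 70 mm in diameter and 22 mm high, dark, about 0.6 kg, with a wooden knob up to 24 mm in diameter on top, 50 mm high overall. z is up. When it touches the free end of the board its centre is 145 mm from the board's centre, in the board's -y direction.
- spool_red: Red thread spool with white flanges, 42 mm in diameter, 58 mm high, upright, loose; origin at the centre of its underside. Bystander: leave it where it is.
- spool_blue: Blue thread spool with white flanges, 42 mm in diameter, 58 mm high, upright, loose; origin at the centre of its underside. Bystander: leave it where it is.
- spool_yellow: Yellow thread spool with white flanges, 42 mm in diameter, 58 mm high, upright, loose; origin at the centre of its underside. Bystander: leave it where it is.
- tape: Roll of black tape lying flat, ring 90 mm outside, 68 mm inside, 30 mm high, loose; origin at the centre of its underside. Bystander: leave it where it is.
- mug: Blue mug, 80 mm in diameter, 90 mm high, handle to its +y, upright, loose; origin at the centre of its underside. Bystander: leave it where it is.
- hammer: Upholsterer's hammer, 260 mm long, lying along its x axis, handle to -x, flat on the table, loose. Bystander: leave it where it is.
- tacks: Red open tray of tacks, 90 x 120 mm, 35 mm high, loose; origin at the centre of its underside. Bystander: leave it where it is.

How it is judged (in metres and radians):
On the way, in this order (a step that is already met when the one before it is completed fails the run):
1. the board lies flush against both rails of the fence, the weight not yet against it (x of board_center in the frame of fence between -0.064 and -0.0565 m and y of board_center in the frame of fence between -0.114 and -0.1065 m and angle between the x axis of board_center and the x axis of fence, either way round below 0.03 rad and not (y of weight_center in the frame of board_center between -0.1495 and -0.14 m and x of weight_center in the frame of board_center between -0.045 and 0.045 m)), for 0.2 s.
2. the weight rests against the free end of the board, which is still home (x of board_center in the frame of fence between -0.064 and -0.0565 m and y of board_center in the frame of fence between -0.114 and -0.1065 m and angle between the x axis of board_center and the x axis of fence, either way round below 0.03 rad and y of weight_center in the frame of board_center between -0.1495 and -0.14 m and x of weight_center in the frame of board_center between -0.045 and 0.045 m), for 0.2 s.
At the end, for the whole second after the job is handed in: The board's centre is within about 3.5 mm of its home place against both rails and square to them within 0.03 rad; the weight is against the board's free end (gap under 4.5 mm), within 45 mm of the middle of that end; both lie at rest on the table (all of step 2 and linear speed of each of board, weight below 0.01 m/s); the robot touches nothing.
It fails at once if the board is lifted or tipped (height (world z) of board_center above 0.019 m or angle between board_center's own z axis and vertical above 0.12 rad).
It fails at once if the weight is lifted or tipped (height (world z) of weight_center above 0.018 m or angle between weight_center's own z axis and vertical above 0.2 rad).
It fails at once if a bystander is moved by more than 20 mm (distance of any of spool_red, spool_blue, spool_yellow, tape, mug, hammer, tacks from where it was at the start of the episode above 0.02 m).
It also fails if it takes over 72 s, if anything falls off the work surface, if the arm or the gripper's body presses on something with over 40 N, if the wrist force passes 120 N, or if a joint passes its speed limit or range.

## Working session

There is one attempt and no reset: what is moved stays moved. The work goes in short steps, Python scripts to look and compute and a tool call to move; the robot and the scene stay as the last step left them, time stands still between calls to the robot, and variables do not carry over. Pictures are saved under pics/ and viewed, at most 10 in all, crops included, and the job is handed in when it is done.

Besides the shell and the picture viewer there is one more tool, called after "Emit:" as name([rows], argument=value, ...), one row to a line, values as JSON. send_rows: Moves the arm, as the interface text tells. Its arguments: {"type":"object","properties":{"commands":{"type":"array","items":{"type":"array"}},"force":{"type":"number"}},"required":["commands"]}

```bash
mkdir -p pics; python3 - <<'E'
from plant import r
import cv2,numpy as np
s=r.sense(); print(s['clock'],s['tool_pos'],s['tcp_rot'],r.tip_extent,s['width'])
for n in("top","scene"):
    f=r.grab_frame(n); cv2.imwrite(f"pics/{n}0.png",f["color"][:,:,::-1])
    print(n,f["fx"],f["cx"],f["cy"]); print(np.round(f["camera_from_world"],3).tolist())
    for q in ["fence","board_center","weight_center","spool_red","spool_blue","spool_yellow","tape","mug","hammer","tacks"]:
        o=r.search_frame(f,q)
        print(q,[(round(d["confidence"],2),np.round(d["box"]).tolist()) for d in o[:2]])
E
```

```text
0.0 [ 209.44616487 -641.06718588  235.68861016] [-3.13974604e+00  1.16393776e-04  3.15799510e-01] 14.0 87.6032198796452
top 414.01529108878077 269.9185647247983 209.8140530002734
[[-0.024, -0.999, -0.034, 11.51], [-0.986, 0.029, -0.163, 526.735], [0.164, 0.03, -0.986, 1017.676], [0.0, 0.0, 0.0, 1.0]]
fence [(0.96, [236.0, 172.0, 106.0, 58.0]), (0.29, [112.0, 210.0, 46.0, 32.0])]
board_center [(0.67, [275.0, 205.0, 84.0, 51.0])]
weight_center [(0.68, [410.0, 221.0, 28.0, 27.0]), (0.64, [138.0, 293.0, 46.0, 106.0])]
spool_red [(0.71, [156.0, 186.0, 21.0, 21.0]), (0.31, [234.0, 172.0, 108.0, 63.0])]
spool_blue [(0.5, [172.0, 242.0, 17.0, 27.0])]
spool_yellow [(0.51, [392.0, 151.0, 20.0, 18.0])]
tape [(0.8, [112.0, 176.0, 39.0, 31.0])]
mug [(0.83, [112.0, 209.0, 47.0, 37.0]), (0.56, [138.0, 293.0, 36.0, 104.0])]
hammer [(0.94, [137.0, 294.0, 41.0, 106.0])]
tacks [(0.85, [447.0, 160.0, 54.0, 39.0])]
scene 489.18822906274244 291.08117817380617 210.35562987841857
[[-0.645, 0.764, -0.001, 363.261], [0.486, 0.409, -0.772, -191.575], [-0.59, -0.498, -0.636, 1833.337], [0.0, 0.0, 0.0, 1.0]]
fence [(0.69, [302.0, 274.0, 111.0, 61.0])]
board_center [(0.6, [291.0, 234.0, 78.0, 55.0])]
weight_center [(0.78, [225.0, 179.0, 16.0, 21.0])]
spool_red [(0.71, [366.0, 285.0, 19.0, 28.0])]
spool_blue [(0.5, [383.0, 247.0, 14.0, 28.0]), (0.5, [426.0, 241.0, 69.0, 53.0])]
spool_yellow [(0.71, [193.0, 204.0, 11.0, 20.0])]
tape []
mug [(0.69, [419.0, 286.0, 46.0, 44.0])]
hammer [(0.58, [426.0, 239.0, 72.0, 52.0])]
tacks [(0.96, [171.0, 187.0, 43.0, 32.0])]
```

View pics/top0.png

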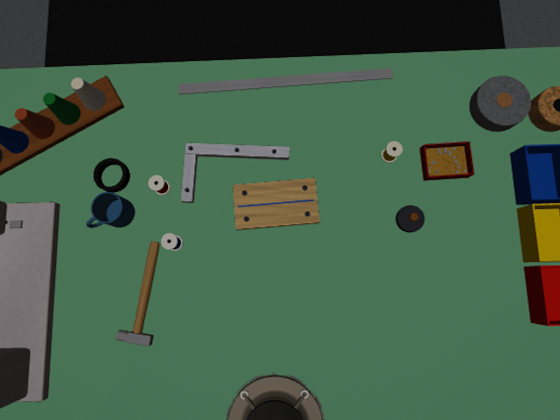

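View pics/scene0.png

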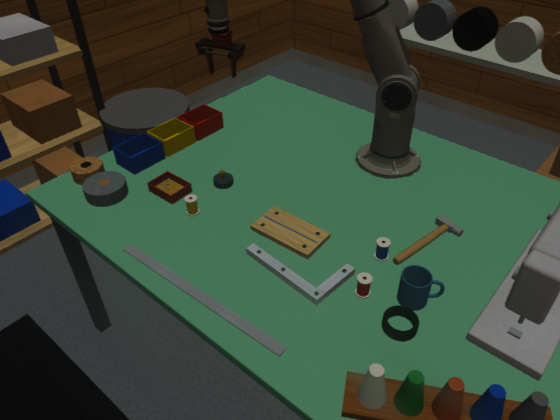

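The top view shows the L-fence with its corner near (196,157), the board at (276,204), the weight at (410,218), and the spools and tray clear of the push lanes. The scene view agrees with this. Next I'll fit poses by matching silhouettes.

```bash
cat > h.py <<'E'
import numpy as np,cv2
from scipy.optimize import minimize
S=4
def proj(f,P):
    T=f["camera_from_world"]; c=P@T[:3,:3].T+T[:3,3]
    return np.c_[f["fx"]*c[:,0]/c[:,2]+f["cx"],f["fy"]*c[:,1]/c[:,2]+f["cy"]]
def box(x0,x1,y0,y1,z): return np.array([[a,b,c] for a in(x0,x1) for b in(y0,y1) for c in(0,z)],float)
def cyl(R,z0,z1):
    t=np.linspace(0,2*np.pi,40); return np.vstack([np.c_[R*np.cos(t),R*np.sin(t),0*t+z] for z in(z0,z1)])
SH={"fence":[box(0,30,-250,30,24),box(-130,30,0,30,24)],
    "board_center":[box(-60,60,-110,110,18)],
    "weight_center":[cyl(35,0,22),cyl(12,22,50)]}
def ground(f,uv,z):
    T=f["camera_from_world"];R=T[:3,:3];o=-R.T@T[:3,3]
    d=R.T@np.array([(uv[0]-f["cx"])/f["fx"],(uv[1]-f["cy"])/f["fy"],1]); return (o+d*(z-o[2])/d[2])[:2]
def fit(name,views,p0):
    """views: [(frame,mask)]; p=[x,y,yaw]"""
    big=[(f,cv2.resize(m.astype(np.float32),None,fx=S,fy=S,interpolation=cv2.INTER_LINEAR)>.5) for f,m in views]
    def cost(p):
        c,s=np.cos(p[2]/100),np.sin(p[2]/100);R=np.array([[c,-s,0],[s,c,0],[0,0,1]]);e=0
        for f,m in big:
            im=np.zeros(m.shape,np.uint8)
            for P in SH[name]:
                q=(proj(f,P@R.T+[p[0],p[1],0])+.5)*S
                cv2.fillConvexPoly(im,cv2.convexHull(np.round(q*16).astype(np.int32)),1,shift=4)
            e+=np.sum((im>0)!=m)/m.sum()
        return e
    p=np.array([p0[0],p0[1],p0[2]*100])
    for k in(20,6,2):
        p=minimize(cost,p,method="Nelder-Mead",options=dict(initial_simplex=np.vstack([p]+[p+k*v for v in np.eye(3)]),xatol=.05,fatol=1e-5)).x
    return p/[1,1,100],cost(p)
def rel(fe,p): 
    c,s=np.cos(fe[2]),np.sin(fe[2]);d=np.array(p[:2])-fe[:2]; return np.array([c*d[0]+s*d[1],-s*d[0]+c*d[1],p[2]-fe[2]])
E
python3 - <<'E'
from plant import r
from h import *
fs=[r.grab_frame("top"),r.grab_frame("scene")]; f=fs[0]
init={"fence":np.r_[ground(f,(196,157),24),0],"board_center":np.r_[ground(f,(276,204),18),0],"weight_center":np.r_[ground(f,(410,218),15),0]}
res={}
for n in init:
    ms=[]
    for g in fs:
        o=r.outline_of(g,n); print(n,[(round(d["confidence"],2),np.round(d["box"]).tolist()) for d in o])
        ms.append((g,o[0]["pixels"]) if o else None)
    print("init",init[n])
    for v in(ms,ms[:1],ms[1:]):
        if None in v: continue
        p,c=fit(n,v,init[n]); print(n,np.round(p,3),round(c,3)); res.setdefault(n,p)
np.save("fence.npy",res["fence"])
print("rel",rel(res["fence"],res["board_center"]),rel(res["fence"],res["weight_center"]))
for q,c,z in [("red",(159,186),30),("blue",(172,243),30),("yellow",(392,151),30)]: print(q,ground(f,c,z))
print(ground(f,(447,160),35))
E
```

```text
fence [(0.81, [234.0, 171.0, 106.0, 60.0]), (0.68, [113.0, 208.0, 48.0, 36.0])]
fence [(0.73, [301.0, 275.0, 110.0, 60.0])]
init [679.50012472 193.12288763   0.        ]
fence [ 6.90632e+02  1.95770e+02 -7.40000e-02] 0.134
fence [ 6.90375e+02  1.96141e+02 -7.30000e-02] 0.062
fence [ 6.91483e+02  1.93974e+02 -8.00000e-02] 0.066
board_center [(0.6, [275.0, 205.0, 85.0, 52.0])]
board_center [(0.86, [289.0, 231.0, 79.0, 52.0])]
init [546.09734142 -18.04627471   0.        ]
board_center [ 5.50237e+02 -1.54220e+01  5.30000e-02] 0.045
board_center [ 5.50123e+02 -1.48860e+01  5.50000e-02] 0.018
board_center [ 5.50528e+02 -1.65190e+01  4.70000e-02] 0.023
weight_center [(0.87, [409.0, 221.0, 26.0, 27.0])]
weight_center [(0.63, [225.0, 179.0, 21.0, 20.0])]
init [ 499.40114914 -364.47762971    0.        ]
weight_center [ 4.99886e+02 -3.62214e+02  2.95000e-01] 0.147
weight_center [ 4.99801e+02 -3.62941e+02  1.83000e-01] 0.05
weight_center [ 5.00735e+02 -3.60295e+02  1.92000e-01] 0.085
rel [-1.24427537e+02 -2.20977029e+02  1.27094383e-01] [-1.49049477e+02 -5.70538862e+02  3.68724920e-01]
red [601.51651908 289.9004717 ]
blue [449.65539277 252.93721836]
yellow [ 676.43765306 -326.97534478]
[ 645.83754778 -465.22366451]
```

```bash
cat >> h.py <<'E'
from scipy.spatial.transform import Rotation as Ro
def plan(s,targets):
    """fence-frame targets (x,y,z_tcp,yaw rel fence deg) -> tool-frame shift (m) and turn (deg) from measured pose"""
    fe=np.load("fence.npy");c,sn=np.cos(fe[2]),np.sin(fe[2])
    A=Ro.from_euler("xyz",s["tcp_rot"]);p=np.array(s["tool_pos"])
    for t in targets:
        w=np.array([fe[0]+c*t[0]-sn*t[1],fe[1]+sn*t[0]+c*t[1],t[2]])
        B=Ro.from_euler("xyz",[np.pi,0,fe[2]+np.radians(t[3])])
        print(t,"world",np.round(w,1),"shift",np.round(A.inv().apply(w-p)/1000,4),"turn",np.round((A.inv()*B).as_rotvec(degrees=True),1))
def tcpf(s):
    fe=np.load("fence.npy");a=rel(fe,[*s["tool_pos"][:2],s["tcp_rot"][2]]); return np.round([a[0],a[1],s["tool_pos"][2],np.degrees(a[2])],1)
E
python3 - <<'E'
from plant import r
from h import *
s=r.sense();print(tcpf(s)); plan(s,[(-150,-540,200,0),(-222,-221,80,0),(-222,-221,20,0)])
E
```

```text
[-417.8 -870.6  236.7   22.3]
(-150, -540, 200, 0) world [ 501.2 -331.7  200. ] shift [ 0.3734 -0.2041  0.0367] turn [ 0.  -0.  22.3]
(-222, -221, 80, 0) world [452.9  -8.2  80. ] shift [ 0.4279 -0.5265  0.1567] turn [ 0.  -0.  22.3]
(-222, -221, 20, 0) world [452.9  -8.2  20. ] shift [ 0.4279 -0.5265  0.2167] turn [ 0.  -0.  22.3]
```

Emit:
send_rows([
  [[0.055,-0.03,0.005],[0,0,4],0.0878],
  [[0.11,-0.06,0.01],[0,0,8],0.0878],
  [[0.165,-0.09,0.015],[0,0,12],0.0878],
  [[0.22,-0.12,0.02],[0,0,16],0.0878],
  [[0.275,-0.15,0.025],[0,0,20],0.0878],
  [[0.33,-0.18,0.03],[0,0,22.3],0.0878],
  [[0.373,-0.204,0.037],[0,0,22.3],0.0878],
  [[0.383,-0.26,0.037],[0,0,22.3],0.0878],
])

```text
clock: 2.5
tool_pos: [495.7, -273.6, 199.1]
tcp_rot: [-3.141, -0.001, -0.071]
force: [-0.7, 0.8, -0.1]
width: 88.1
grasp_force: 0.0
```

```bash
python3 - <<'E'
from plant import r
from h import *
s=r.sense();print(s['clock'],tcpf(s),s['joint_pos']); plan(s,[(-222,-221,80,0),(-222,-221,20,0)])
E
```

```text
2.5 [-1.597e+02 -4.824e+02  1.991e+02  1.000e-01] [ 0.43993763  0.34003361 -0.05641394  1.85654544  0.02234392  0.94452852
 -1.26853205]
(-222, -221, 80, 0) world [452.9  -8.2  80. ] shift [-0.0618 -0.2616  0.1191] turn [-0.  -0.1  0.1]
(-222, -221, 20, 0) world [452.9  -8.2  20. ] shift [-0.0618 -0.2615  0.1791] turn [-0.  -0.1  0.1]
```

Emit:
send_rows([
  [[-0.012,-0.052,0.02],[0,0,0],0.0878],
  [[-0.025,-0.105,0.04],[0,0,0],0.0878],
  [[-0.037,-0.157,0.06],[0,0,0],0.0878],
  [[-0.05,-0.209,0.08],[0,0,0],0.0878],
  [[-0.062,-0.261,0.1],[0,0,0],0.0878],
  [[-0.062,-0.261,0.14],[0,0,0],0.0878],
  [[-0.062,-0.261,0.179],[0,0,0],0.0878],
  [[-0.062,-0.261,0.179],[0,0,0],0.0878],
])

```text
clock: 3.5
tool_pos: [448.5, -10.7, 19.0]
tcp_rot: [3.141, 0.005, -0.073]
force: [0.3, 0.7, 1.6]
width: 88.0
grasp_force: 0.0
```

```bash
python3 - <<'E'
from plant import r
from h import *
import cv2
s=r.sense();print(s['clock'],tcpf(s),s['force']); plan(s,[(-130,-221,20,0)])
f=r.grab_frame("top"); cv2.imwrite("pics/a.png",cv2.resize(f["color"][100:300,130:450,::-1],None,fx=2.5,fy=2.5))
E
```

```text
3.5 [-2.263e+02 -2.237e+02  1.900e+01  1.000e-01] [0.2802948  0.71975336 1.64297069]
(-130, -221, 20, 0) world [544.7 -15.   20. ] shift [ 0.0963 -0.0027 -0.0015] turn [0.  0.3 0.1]
```

View pics/a.png

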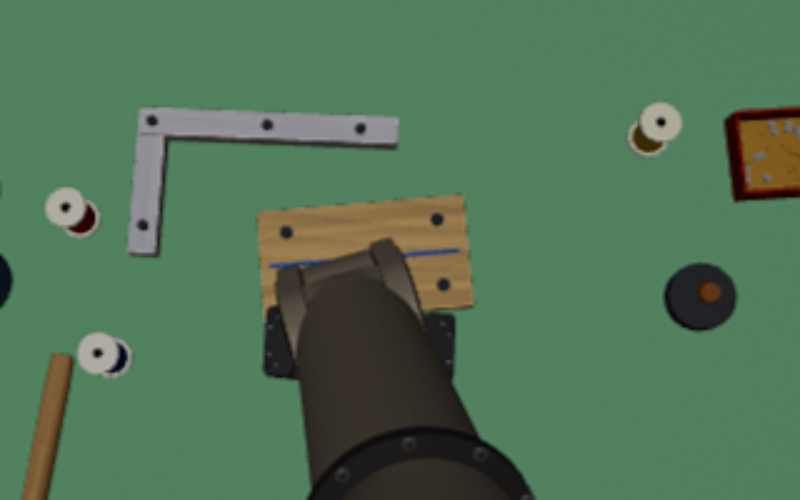

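The gripper is behind the board's near edge, and the board hasn't moved. Now I'll push towards the long rail.

Emit:
send_rows([
  [[0.012,-0.002,0],[0,0,0],0.0878],
  [[0.024,-0.002,0],[0,0,0],0.0878],
  [[0.036,-0.002,0],[0,0,0],0.0878],
  [[0.048,-0.002,0],[0,0,0],0.0878],
  [[0.06,-0.002,0],[0,0,0],0.0878],
  [[0.072,-0.002,0],[0,0,0],0.0878],
  [[0.082,-0.002,0],[0,0,0],0.0878],
  [[0.09,-0.002,0],[0,0,0],0.0878],
])

```text
clock: 4.55
tool_pos: [540.8, -15.4, 20.6]
tcp_rot: [3.142, 0.0, -0.074]
force: [-2.7, -0.3, 2.2]
width: 87.8
grasp_force: 1.5
```

Emit:
send_rows([
  [[0.003,0,0],[0,0,0],0.0878],
  [[0.006,0,0],[0,0,0],0.0878],
  [[0.006,0,0],[0,0,0],0.0878],
])

```text
clock: 4.92
tool_pos: [542.9, -15.6, 20.1]
tcp_rot: [3.141, 0.006, -0.073]
force: [-9.7, 0.6, 5.3]
width: 87.7
grasp_force: 4.5
```

```bash
cat > look.py <<'E'
from plant import r
from h import *
import sys
s=r.sense();print(s['clock'],tcpf(s),np.round(s['force'],1))
fe=np.load("fence.npy")
for n,i in (("board_center",(620,80)),("weight_center",(500,-362))):
    if n not in sys.argv[1:]: continue
    for c in("top","scene"):
        f=r.grab_frame(c);o=r.outline_of(f,n)
        if o:
            m=o[0]["pixels"];b=o[0]["box"]; p0=np.r_[ground(f,b[:2],15),fe[2]]
            p,e=fit(n,[(f,m)],p0);print(n,c,round(o[0]["confidence"],2),np.round(rel(fe,p),3),round(e,3))
E
python3 look.py board_center
```

```text
4.925 [-131.7 -221.7   20.1    0. ] [-9.7  0.6  5.3]
board_center top 0.82 [ -59.365 -227.356   -0.   ] 3.624
board_center scene 0.71 [-6.10950e+01 -2.28712e+02  1.30000e-02] 0.113
```

Emit:
send_rows([
  [[-0.02,0,0],[0,0,0],0.0878],
  [[-0.02,0,-0.05],[0,0,0],0.0878],
  [[-0.01,0.02,-0.08],[0,0,-10],0.05],
  [[0.01,0.05,-0.08],[0,0,-20],0.05],
  [[0.03,0.08,-0.08],[0,0,-30],0.05],
  [[0.05,0.11,-0.08],[0,0,-40],0.05],
  [[0.07,0.14,-0.08],[0,0,-50],0.05],
  [[0.07,0.16,-0.08],[0,0,-60],0.05],
])

```text
clock: 6.12
tool_pos: [606.1, -182.7, 100.8]
tcp_rot: [3.139, -0.001, 0.978]
force: [0.0, 0.5, -0.7]
width: 50.0
grasp_force: 0.0
```

```bash
python3 look.py board_center; python3 - <<'E'
from plant import r
from h import *
s=r.sense();print(s['joint_pos']);plan(s,[(-62,-385,80,90),(-62,-385,20,90)])
E
```

```text
6.125 [ -56.4 -383.6  100.8   60.3] [ 0.   0.5 -0.7]
board_center top 0.84 [ -60.121 -226.983   -0.   ] 0.042
board_center scene 0.75 [-6.33080e+01 -2.28277e+02  3.40000e-02] 0.111
[ 0.4690972   0.58389559 -0.37989973  1.75602209  0.27377308  0.85342785
 -0.63630615]
(-62, -385, 80, 90) world [ 600.4 -183.6   80. ] shift [-0.0051 -0.0014  0.0206] turn [  0.   -0.  -30.2]
(-62, -385, 20, 90) world [ 600.4 -183.6   20. ] shift [-0.0052 -0.0014  0.0806] turn [  0.   -0.  -30.2]
```

Emit:
send_rows([
  [[-0.005,-0.001,0.0],[0,0,-10],0.05],
  [[-0.005,-0.001,0.01],[0,0,-20],0.05],
  [[-0.005,-0.001,0.02],[0,0,-30.2],0.05],
  [[-0.005,-0.001,0.05],[0,0,-30.2],0.05],
  [[-0.005,-0.001,0.08],[0,0,-30.2],0.05],
  [[-0.005,-0.001,0.08],[0,0,-30.2],0.05],
])

```text
clock: 7.08
tool_pos: [599.1, -181.9, 18.9]
tcp_rot: [-3.138, -0.001, 1.501]
force: [0.1, 0.2, 0.8]
width: 49.7
grasp_force: 0.0
```

```bash
python3 - <<'E'
from plant import r
from h import *
s=r.sense();print(s['clock'],tcpf(s));plan(s,[(-62,-230,20,90)])
E
```

```text
7.075 [ -63.4 -383.4   18.9   90.2]
(-62, -230, 20, 90) world [611.8 -29.   20. ] shift [ 0.1534  0.002  -0.0009] turn [-0.2 -0.1  0.2]
```

Emit:
send_rows([
  [[0.02,0.001,0],[0,0,0],0.05],
  [[0.034,0.001,0],[0,0,0],0.05],
  [[0.046,0.001,0],[0,0,0],0.05],
  [[0.058,0.001,0],[0,0,0],0.05],
  [[0.07,0.001,0],[0,0,0],0.05],
  [[0.082,0.001,0],[0,0,0],0.05],
  [[0.094,0.001,0],[0,0,0],0.05],
  [[0.106,0.001,0],[0,0,0],0.05],
])

```text
clock: 8.07
tool_pos: [608.9, -77.6, 20.6]
tcp_rot: [-3.141, -0.0, 1.501]
force: [0.3, -1.1, 1.3]
width: 49.9
grasp_force: 1.4
```

Emit:
send_rows([
  [[0.011,0,0],[0,0,0],0.05],
  [[0.022,0,0],[0,0,0],0.05],
  [[0.032,0,0],[0,0,0],0.05],
  [[0.04,0,0],[0,0,0],0.05],
  [[0.044,0,0],[0,0,0],0.05],
  [[0.047,0,0],[0,0,0],0.05],
  [[0.047,0,0],[0,0,0],0.05],
])

```text
clock: 8.95
tool_pos: [612.2, -31.2, 20.6]
tcp_rot: [-3.141, -0.0, 1.501]
force: [0.4, -1.3, 1.2]
width: 49.5
grasp_force: 0.4
```

```bash
python3 look.py board_center
```

```text
8.95 [ -61.5 -232.1   20.6   90.2] [ 0.4 -1.3  1.2]
board_center top 0.94 [-6.2269e+01 -8.6120e+01 -6.0000e-03] 0.222
board_center scene 0.74 [-7.47580e+01 -1.21267e+02 -2.30000e-02] 0.218
```

Not at the short rail yet, since the force is still low. I'll keep going gently.

Emit:
send_rows([
  [[0.002,0,0],[0,0,0],0.05],
  [[0.004,0,0],[0,0,0],0.05],
  [[0.006,0,0],[0,0,0],0.05],
  [[0.006,0,0],[0,0,0],0.05],
])

```text
clock: 9.65
tool_pos: [612.1, -30.9, 20.6]
tcp_rot: [-3.14, 0.007, 1.498]
force: [-1.4, -11.1, 4.5]
width: 50.3
grasp_force: 5.8
```

Emit:
send_rows([
  [[-0.02,0,0],[0,0,0],0.05],
  [[-0.03,0,-0.05],[0,0,0],0.05],
  [[-0.07,0,-0.08],[0,0,0],0.05],
  [[-0.12,0.02,-0.08],[0,0,0],0.05],
  [[-0.16,0.04,-0.08],[0,0,0],0.05],
])

```text
clock: 10.28
tool_pos: [641.9, -190.5, 101.5]
tcp_rot: [3.14, 0.0, 1.5]
force: [0.4, 0.3, -0.5]
width: 50.4
grasp_force: 0.0
```

```bash
python3 look.py board_center weight_center; python3 - <<'E'
from plant import r
from h import *
import cv2
f=r.grab_frame("top"); cv2.imwrite("pics/b.png",cv2.resize(f["color"][120:260,150:450,::-1],None,fx=2.6,fy=2.6,interpolation=cv2.INTER_CUBIC))
E
```

```text
10.275 [ -20.1 -388.8  101.5   90.2] [ 0.4  0.3 -0.5]
board_center top 0.71 [-6.29720e+01 -1.10061e+02  1.10000e-02] 0.023
board_center scene 0.77 [-7.30560e+01 -1.22701e+02 -2.10000e-02] 0.175
weight_center scene 0.37 [-1.64149e+02 -5.68187e+02  3.14000e-01] 12.682
```

View pics/b.png

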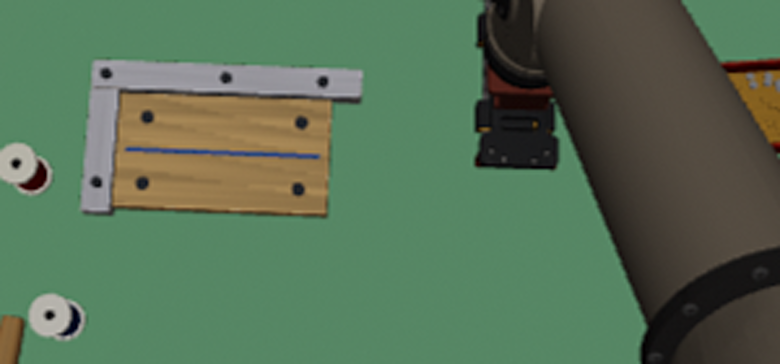

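Board home in y; in x there may be a 2–3 mm gap and a slight tilt. I'll press it sideways at mid-length with a finger back.

Emit:
send_rows([
  [[0.05,-0.03,0],[0,0,0],0.05],
  [[0.1,-0.065,0],[0,0,0],0.05],
  [[0.15,-0.1,0],[0,0,0],0.05],
  [[0.2,-0.13,0],[0,0,0],0.05],
  [[0.24,-0.16,0],[0,0,0],0.05],
  [[0.27,-0.165,0.02],[0,0,0],0.05],
  [[0.27,-0.165,0.06],[0,0,0],0.05],
  [[0.27,-0.165,0.081],[0,0,0],0.05],
])

```text
clock: 11.72
tool_pos: [494.4, 94.2, 18.5]
tcp_rot: [-3.14, 0.0, 1.504]
force: [0.7, -0.1, 0.3]
width: 50.2
grasp_force: 0.0
```

Emit:
send_rows([
  [[0,0.006,0],[0,0,0],0.05],
  [[0,0.012,0],[0,0,0],0.05],
  [[0,0.018,0],[0,0,0],0.05],
  [[0,0.021,0],[0,0,0],0.05],
  [[0,0.024,0],[0,0,0],0.05],
])

```text
clock: 12.35
tool_pos: [520.1, 91.2, 20.0]
tcp_rot: [3.141, -0.0, 1.5]
force: [-0.3, -0.9, 0.3]
width: 49.9
grasp_force: 0.0
```

```bash
python3 look.py
```

```text
12.35 [-162.4 -116.9   20.    90.2] [-0.3 -0.9  0.3]
```

Emit:
send_rows([
  [[0,0.003,0],[0,0,0],0.05],
  [[0,0.006,0],[0,0,0],0.05],
  [[0,0.008,0],[0,0,0],0.05],
  [[0,0.01,0],[0,0,0],0.05],
  [[0,0.01,0],[0,0,0],0.05],
])

```text
clock: 12.98
tool_pos: [528.1, 90.9, 19.4]
tcp_rot: [-3.139, 0.001, 1.501]
force: [-5.1, 1.0, 4.7]
width: 50.1
grasp_force: 2.8
```

Emit:
send_rows([
  [[0,0.002,0],[0,0,0],0.05],
  [[0,0.004,0],[0,0,0],0.05],
  [[0,0.004,0],[0,0,0],0.05],
])

```text
clock: 13.35
tool_pos: [528.3, 90.9, 18.8]
tcp_rot: [-3.133, 0.002, 1.503]
force: [-13.8, 1.9, 10.4]
width: 49.7
grasp_force: 7.6
```

```bash
python3 look.py
```

```text
13.35 [-154.1 -116.6   18.8   90.3] [-13.8   1.9  10.4]
```

Emit:
send_rows([
  [[0,-0.015,0],[0,0,0],0.05],
  [[0,-0.03,0],[0,0,0],0.05],
  [[-0.01,-0.03,-0.05],[0,0,0],0.045],
  [[-0.05,-0.03,-0.1],[0,0,0],0.045],
  [[-0.1,-0.025,-0.1],[0,0,4],0.045],
  [[-0.155,-0.02,-0.1],[0,0,8],0.045],
  [[-0.21,-0.02,-0.1],[0,0,12],0.045],
  [[-0.265,-0.02,-0.1],[0,0,16],0.045],
])

```text
clock: 14.35
tool_pos: [494.8, -174.5, 120.0]
tcp_rot: [3.14, 0.0, 1.219]
force: [-0.3, -0.3, -0.0]
width: 45.2
grasp_force: 0.0
```

```bash
python3 look.py board_center weight_center; python3 - <<'E'
from plant import r
from h import *
s=r.sense();plan(s,[(-166.6,-633.6,100,74.3)])
E
```

```text
14.35 [-167.9 -383.7  120.    74.1] [-0.3 -0.3 -0. ]
board_center top 0.62 [-2.7619e+01 -7.7684e+01  3.0000e-03] 1.577
board_center scene 0.7 [-7.10960e+01 -1.21974e+02 -9.00000e-03] 0.191
weight_center top 0.43 [-1.45572e+02 -5.74256e+02  4.70000e-02] 5.4
weight_center scene 0.5 [-1.48850e+02 -5.72192e+02  1.60000e-02] 0.098
(-166.6, -633.6, 100, 74.3) world [ 477.7 -423.8  100. ] shift [-0.244   0.0692  0.0196] turn [ 0.  -0.   0.1]
```

Emit:
send_rows([
  [[-0.05,0.014,0],[0,0,0],0.04],
  [[-0.1,0.028,0],[0,0,0],0.04],
  [[-0.15,0.042,0],[0,0,0],0.04],
  [[-0.2,0.057,0],[0,0,0],0.04],
  [[-0.244,0.069,0.01],[0,0,0],0.04],
  [[-0.244,0.069,0.05],[0,0,0],0.04],
  [[-0.244,0.069,0.099],[0,0,0],0.04],
  [[-0.244,0.069,0.099],[0,0,0],0.04],
])

```text
clock: 15.75
tool_pos: [476.2, -423.1, 17.9]
tcp_rot: [-3.138, -0.002, 1.224]
force: [0.3, 0.4, 0.5]
width: 39.9
grasp_force: 0.0
```

```bash
python3 look.py board_center weight_center; python3 - <<'E'
from plant import r
from h import *
import cv2
s=r.sense();plan(s,[(-60-.2706*38.7,-255-.9627*38.7,20,74.3)])
f=r.grab_frame("top"); cv2.imwrite("pics/c.png",cv2.resize(f["color"][120:320,150:470,::-1],None,fx=2.5,fy=2.5,interpolation=cv2.INTER_CUBIC))
E
```

```text
15.75 [-168.2 -633.1   17.9   74.4] [0.3 0.4 0.5]
board_center top 0.61 [-158.798   74.07    -0.815] 11.768
board_center scene 0.56 [-7.4052e+01 -1.2390e+02  1.0000e-02] 0.223
weight_center top 0.78 [-1.49797e+02 -5.70304e+02  7.40000e-02] 0.04
weight_center scene 0.52 [-1.51285e+02 -5.76004e+02  1.29000e-01] 0.301
(-70.47222000000001, -292.25649, 20, 74.3) world [598.8 -90.5  20. ] shift [ 3.567e-01 -1.000e-04  1.500e-03] turn [ 0.1  0.  -0.1]
```

View pics/c.png

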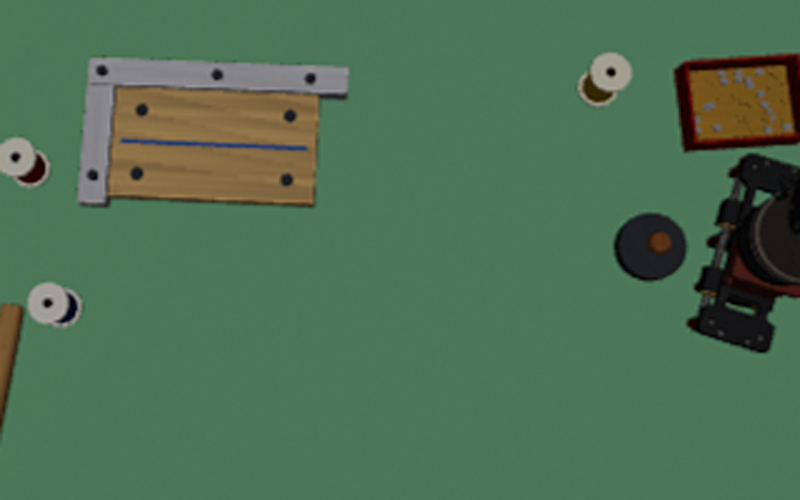

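The board looks flush on both rails, and the gripper sits behind the weight. Now I'll push the weight along the straight line.

Emit:
send_rows([
  [[0.01,0,-0.001],[0,0,0],0.04],
  [[0.02,0,-0.001],[0,0,0],0.04],
  [[0.03,0,-0.001],[0,0,0],0.04],
  [[0.042,0,-0.001],[0,0,0],0.04],
  [[0.056,0,-0.001],[0,0,0],0.04],
  [[0.071,0,-0.001],[0,0,0],0.04],
  [[0.086,0,-0.001],[0,0,0],0.04],
  [[0.101,0,-0.001],[0,0,0],0.04],
])

```text
clock: 17.2
tool_pos: [511.4, -329.6, 21.7]
tcp_rot: [3.142, 0.0, 1.222]
force: [-1.7, -4.0, 1.1]
width: 40.2
grasp_force: 1.8
```

Emit:
send_rows([
  [[0.015,0,0],[0,0,0],0.04],
  [[0.03,0,0],[0,0,0],0.04],
  [[0.045,0,0],[0,0,0],0.04],
  [[0.06,0,0],[0,0,0],0.04],
  [[0.075,0,0],[0,0,0],0.04],
  [[0.09,0,0],[0,0,0],0.04],
  [[0.105,0,0],[0,0,0],0.04],
  [[0.12,0,0],[0,0,0],0.04],
])

```text
clock: 18.2
tool_pos: [552.3, -216.9, 21.6]
tcp_rot: [-3.141, 0.0, 1.222]
force: [-1.1, -4.1, 1.7]
width: 40.3
grasp_force: 2.1
```

Emit:
send_rows([
  [[0.015,0,0],[0,0,0],0.04],
  [[0.03,0,0],[0,0,0],0.04],
  [[0.045,0,0],[0,0,0],0.04],
  [[0.06,0,0],[0,0,0],0.04],
  [[0.075,0,0],[0,0,0],0.04],
  [[0.087,0,0],[0,0,0],0.04],
  [[0.095,0,0],[0,0,0],0.04],
  [[0.1,0,0],[0,0,0],0.04],
])

```text
clock: 19.2
tool_pos: [586.3, -123.6, 21.6]
tcp_rot: [-3.141, 0.0, 1.222]
force: [-1.8, -5.0, 3.6]
width: 39.8
grasp_force: 2.5
```

```bash
python3 look.py board_center; python3 - <<'E'
from plant import r
from h import *
import cv2
s=r.sense();plan(s,[(-60-.2706*38.7,-255-.9627*38.7,20,74.3)])
f=r.grab_frame("top"); cv2.imwrite("pics/d.png",cv2.resize(f["color"][120:260,170:400,::-1],None,fx=3.4,fy=3.4,interpolation=cv2.INTER_CUBIC))
E
```

```text
19.2 [ -80.5 -326.2   21.6   74.2] [-1.8 -5.   3.6]
board_center top 0.97 [-5.99200e+01 -1.09764e+02  1.00000e-03] 0.023
board_center scene 0.67 [ -73.715 -121.094    0.   ] 0.215
(-70.47222000000001, -292.25649, 20, 74.3) world [598.8 -90.5  20. ] shift [0.0348 0.0004 0.0016] turn [ 0.  -0.1 -0.1]
```

View pics/d.png

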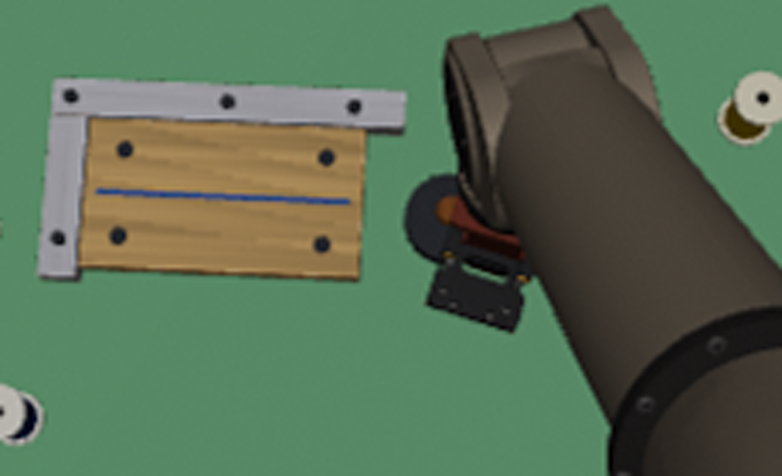

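The board is home (-59.9, -109.8, 0.001 rad). The weight is about 30 mm from its end and lined up near the centre line. Now the final approach.

Emit:
send_rows([
  [[0.006,0,0.001],[0,0,0],0.04],
  [[0.012,0,0.001],[0,0,0],0.04],
  [[0.018,0,0.001],[0,0,0],0.04],
  [[0.023,0,0.001],[0,0,0],0.04],
  [[0.026,0,0.001],[0,0,0],0.04],
  [[0.029,0,0.001],[0,0,0],0.04],
  [[0.032,0,0.001],[0,0,0],0.04],
])

```text
clock: 20.32
tool_pos: [597.0, -95.2, 20.8]
tcp_rot: [3.142, 0.002, 1.22]
force: [-2.0, -5.3, 4.5]
width: 40.3
grasp_force: 4.3
```

Emit:
send_rows([
  [[0.001,0,0],[0,0,0],0.04],
  [[0.002,0,0],[0,0,0],0.04],
  [[0.003,0,0],[0,0,0],0.04],
])

```text
clock: 20.7
tool_pos: [598.1, -92.4, 20.8]
tcp_rot: [3.142, 0.002, 1.22]
force: [-2.7, -5.6, 4.2]
width: 39.7
grasp_force: 4.3
```

Emit:
send_rows([
  [[0.0015,0,0],[0,0,0],0.04],
  [[0.003,0,0],[0,0,0],0.04],
  [[0.0045,0,0],[0,0,0],0.04],
  [[0.0045,0,0],[0,0,0],0.04],
])

```text
clock: 21.2
tool_pos: [598.8, -90.3, 20.8]
tcp_rot: [-3.141, 0.004, 1.219]
force: [-3.8, -9.2, 6.7]
width: 40.2
grasp_force: 5.9
```

Emit:
send_rows([
  [[0.0015,0,0],[0,0,0],0.04],
  [[0.0025,0,0],[0,0,0],0.04],
  [[0.0025,0,0],[0,0,0],0.04],
])

```text
clock: 21.58
tool_pos: [598.9, -90.1, 20.8]
tcp_rot: [-3.14, 0.007, 1.218]
force: [-5.9, -13.2, 9.2]
width: 39.9
grasp_force: 7.6
```

Contact is firm: 2.5 mm commanded gave only 0.2 mm of motion. Backing straight off.

Emit:
send_rows([
  [[-0.01,0,0],[0,0,0],0.04],
  [[-0.025,0,0],[0,0,0],0.04],
  [[-0.05,0,-0.01],[0,0,0],0.04],
  [[-0.09,0,-0.06],[0,0,0],0.04],
  [[-0.14,0,-0.1],[0,0,0],0.04],
  [[-0.19,0,-0.12],[0,0,0],0.04],
  [[-0.24,0,-0.12],[0,0,0],0.04],
  [[-0.24,0,-0.12],[0,0,0],0.04],
])

```text
clock: 22.58
tool_pos: [516.0, -315.1, 140.5]
tcp_rot: [3.142, 0.002, 1.214]
force: [0.8, 0.3, 0.2]
width: 39.8
grasp_force: 0.0
```

```bash
python3 look.py board_center weight_center; python3 - <<'E'
from plant import r
from h import *
import cv2
f=r.grab_frame("top"); cv2.imwrite("pics/e.png",cv2.resize(f["color"][120:260,170:400,::-1],None,fx=3.4,fy=3.4,interpolation=cv2.INTER_CUBIC))
E
```

```text
22.575 [-136.5 -522.4  140.5   73.8] [0.8 0.3 0.2]
board_center top 0.79 [-6.00020e+01 -1.09723e+02  5.00000e-03] 0.025
board_center scene 0.81 [-7.05530e+01 -1.20458e+02 -2.90000e-02] 0.189
weight_center top 0.98 [-5.94820e+01 -2.54912e+02  4.40000e-02] 0.044
weight_center scene 0.81 [-6.03830e+01 -2.60458e+02  2.06000e-01] 0.282
```

View pics/e.png

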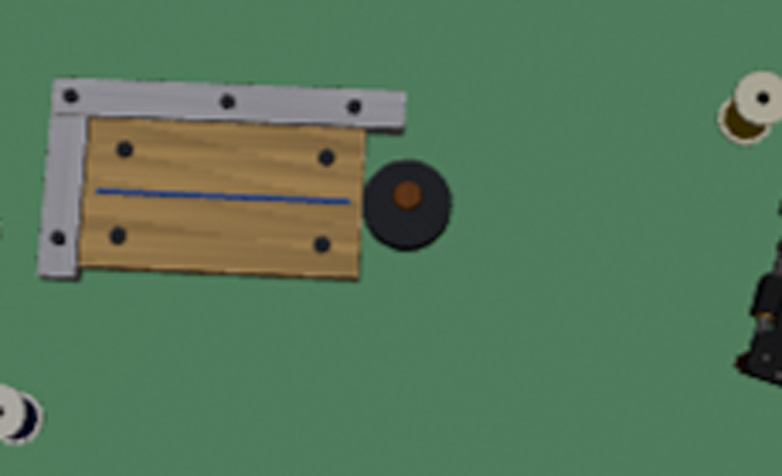

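The board is flush at (-60.0, -109.7). The weight touches its free end mid-way, with the centres 145.2 mm apart, and the gripper is clear. Handing in.

```bash
python3 -c "
from plant import r
print(r.finish_job())"
```

```text
the job is handed in; nothing more can be done
None
```

The job is handed in, with no verdict returned: the last top view put the board within about 0.3 mm of home against both rails, the weight touching its free end about half-way along, and the arm clear of everything.

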